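# Shut and set the tablet dispenser

## Robot

A 6-joint arm with a two-finger parallel gripper is mounted at the origin on the work surface. World frame = base frame: x ahead of the robot, y to its left, z up, the work surface at z = 0. Lengths are in m, angles in rad, forces in N, time in s.
With the tool pointing down it reaches from about 0.275 to 0.775 m from the base axis. Payload 14.6 kg.
Tool frame: the origin (TCP) lies at the very end of the fingers, on their centre line; the grasp point (between the pads) lies 19 mm behind it; z points along the fingers, x is the direction in which the jaws open and shut, and the axes are right-handed (so a half turn about z gives the same grasp; the last joint's range is limited). The gripper opens to 85 mm and grips with 20 to 120 N. Pads are 22 mm wide; open, the fingers measure 114 mm over their backs; the gripper's body (76 mm by 85 mm) begins 54 mm behind the grasp point. The pads swing forward as they close: fully open they stand 13 mm farther back than shut.
Start: joints at [0.977, 0.263, -0.048, 1.259, 0, 1.415], TCP at [0.223, 0.475, 0.231] pointing down, gripper open.
Joint ranges: [-2.65, 2.65], [-0.89, 1.7], [-1.18, 1.37], [-2.13, 2.11], [-1.35, 1.29], [-3.14, 3.14]. Speed limits (rad/s): [1.89, 1.89, 2.57, 2.79, 3.14, 3.14].

## Interface

Orientations are given as [roll, pitch, yaw] about the fixed x, y, z axes, in that order (R = Rz(yaw) Ry(pitch) Rx(roll)).
In Python, from cell import * gives the robot as it stands. Calls block until the motion is done:
- movep(position, orientation): joint-space move of the TCP to a pose.
- move_linear(position, rot=None, vel=0.15, stop_force=None): straight line of the TCP; rot=None keeps the orientation; vel is the mean speed in m/s. With stop_force (N) it stops when the force on the tool has changed by that much, and returns True; else False.
- set_joints(angles): joint-space move.
- gripper_to(opening, grasp_force=None): opening from 0.0 (shut) to 1.0 (fully open); grasp_force is the grip in N (None keeps the last); returns when the fingers have stopped.
- dwell(seconds).
- solve_ik(position, orientation): joint angles nearest the present ones, or None.
- capture(name): name is "side" or "top" or "wrist"; returns the picture (400x640x3 uint8, red, green, blue); there is no depth.
- camera_info(name): a dict with "intrinsics" (3x3 intrinsics, pixels), "R" (3x3) and "t" (3): a world point X has camera coordinates R X + t; the wrist camera has in their place "hand_eye" (4x4, takes a point from camera to tool coordinates, whose origin is the TCP and whose axes are the tool frame's). Camera axes: x right, y down, z forward; pixel columns grow to the right and rows downward; lengths in m; the calibration is good to about 2 mm. A picture is of the moment at which its call begins: read the wrist's pose just before it. camera_info takes no time and is no camera call.
A pose or a line that the arm cannot do raises PlanningError and nothing moves.
- job_done(): hands the job in, once; it reports no verdict.
Readings, each from a call of its own:
- get_time_s(): time.
- get_joint_pos(): joint angles.
- get_joint_vel(): joint speeds.
- get_tau(): joint torques, N m.
- get_tool_pos(): TCP position.
- get_ee_rot(): TCP orientation.
- get_force(): force on the tool from outside, world axes, zero at the start.
- get_torque(): the same for the moment, N m.
- get_width(): opening from 0.0 (shut) to 1.0 (fully open).
Only numpy, scipy, OpenCV 4.12 (cv2) and the standard library are available. Lean on these libraries where they do the work, as an engineer would, in place of code of your own. Each camera call takes 0.05 s, during which the arm holds its last target. There are 200 camera calls.

## Task

Push the lid of the round tablet dispenser down against its gasket until the front clip catches and holds it shut. Then turn the dial in the lid (it has to be held pressed down to turn past a compartment) until its opening lies over the compartment marked by the tall peg on the rim, and let the dial spring up so that it is locked there. Leave the jug, the carton, the mug and the stapler where they are.

Things in the scene. Friction and masses are not known exactly. Their poses are not given: they have to be found in the camera images.
- tub: Round white plastic tablet dispenser, outer radius 78 mm, 78 mm tall, fixed. Origin: centre of its underside, on the dial's axis. Its +x points to the lid's hinge, so the front clip is at -x; z up. Six compartments are centred at 30, 90, 150, 210, 270 and 330 degrees about its z from its +x. Four bosses for the marker stand outside the wall, 98 mm from the axis, at +30, +90, -90 and -30 degrees.
- lid (a joint): Hinge of the lid, rad: 0 fully shut, grows as it opens; starts 0.5 to 0.9 open and stays where left. Axis: tub's y direction, through lid_hinge. In the last 0.05 rad it presses on a sprung gasket (9 N at the rim when shut); with the clip, shutting takes 10 to 20 N of push on the tab. Pushed to 0, the clip holds it at about 0.008; not caught, it rises again to 0.035 to 0.06.
- lid_hinge (a point): Point on the hinge axis, at its middle, level with the lid's underside: 88 mm from the dial's axis and 80 mm above the desk.
- lid_tab (a point): Centre of the push tab at the free front edge of the lid, on its top face (10 mm above the underside), 182 mm from the hinge axis; the tab is 50 mm wide and about 22 mm deep, flat. x away from the tab to the hinge, y along the hinge, z out of the lid's top face.
- clip (a joint): Sprung clip on the front of the tub, m: 0 at rest, grows as the lid's tongue pushes it outward (about 5 mm) and snaps back to 0 when the tongue has passed.
- plunger (a joint): How far the dial is pressed down into the lid, m, 0 to 0.008. Near 0: sprung up, its tooth in a notch, locked. About 0.004: its tooth rides under the ring between two notches, the dial can turn. To leave a notch it must be held down more than 0.005. The spring takes 5 N to start, 9 N at 5 mm, 11.5 N at the 8 mm stop.
- dial (a joint): Turn of the dial in the lid, rad, positive anticlockwise seen from above; at 0 its opening points to the clip. Stops at -3.0 and 3.0. Notches at +-0.524, +-1.571 and +-2.618 (over the six compartments), with +-0.04 rad of play. It starts between the notches, within 0.35 of 0, tooth riding. Turning takes under 0.3 N m.
- dial_grip (a point): Point on the dial's axis inside its bar handle, 21 mm above the disc and 14 mm below the top of the bar. x points along the bar to the opening, y across the bar, z up out of the lid. The bar is 14 mm wide (y), 35 mm tall, and runs from -42 mm to +14 mm in x. The disc around it is flat; the ring around the disc (inner radius 50 mm) stands 7 mm above the disc when it is up.
- dial_opening (a point): Middle of the wedge-shaped opening in the dial's disc, 32 mm from the axis beyond the short end of the bar (opening: radius 18 to 46 mm, 40 degrees wide).
- marker: Tall white marker peg, 28 mm round head, 62 mm tall (top 122 mm above the desk), fixed on one of the four bosses outside the rim; it marks the compartment beside it. The other three bosses carry only flat studs 16 mm across and 6 mm high. Origin: centre of its foot, 98 mm from the dial's axis.
- jug: White plastic jug, 90 mm across, 187 mm tall, loose. Origin: centre of its underside.
- carton: White glove carton 120 x 200 x 70 mm, loose. Origin: centre of its underside.
- mug: White mug, 80 mm across and 90 mm tall, loose. Origin: centre of its underside.
- stapler: Black stapler 130 x 34 x 40 mm, loose. Origin: centre of its underside.

How it is judged:
On the way, in this order (a step that is already met when the one before it is completed fails the run):
1. the lid is shut on its gasket and the clip has caught (value of joint lid below 0.02 rad and value of joint clip below 0.0015 m), for 0.2 s.
2. the dial is sprung up and locked with its opening at the marker peg (x of marker in the frame of dial_grip above 0.05 m and y of marker in the frame of dial_grip between -0.01 and 0.01 m and value of joint plunger below 0.002 m), for 0.2 s.
At the end, for the whole second after the job is handed in: The lid is held shut by the clip (lid joint under 0.02 rad, clip back within 1.5 mm of rest); the dial is at rest, sprung up to within 2 mm (locked), and its opening points at the marker peg to within 10 mm measured at the peg (about 6 degrees) (all of step 1 and all of step 2 and velocity of joint dial between -0.05 and 0.05 rad/s); the robot touches nothing.
It fails at once if the jug, carton, mug or stapler is moved by more than 30 mm (distance of any of jug, carton, mug, stapler from where it was at the start of the episode above 0.03 m).
It fails at once if the jug is tipped over (angle between jug's own z axis and vertical above 0.5 rad).
It also fails if it takes over 54 s, if anything falls off the work surface, if the arm or the gripper's body presses on something with over 40 N, if the wrist force passes 120 N, or if a joint passes its speed limit or range.

## Working session

There is one attempt and no reset: what is moved stays moved. The work goes in short steps, each a Python script; the robot and the scene stay as the last script left them, time stands still between calls to the robot, and variables do not carry over. Pictures are saved under pics/ and viewed, about 8 in all and at most 12, crops included, and the job is handed in when it is done.

```bash
mkdir -p pics; python3 - <<'E'
from cell import *
import cv2,numpy as np
for n in("top","side"):
    im=capture(n); cv2.imwrite(f"pics/{n}0.png",im[:,:,::-1])
    c=camera_info(n); print(n,np.round(c["intrinsics"],1).tolist(),np.round(c["R"],4).tolist(),np.round(c["t"],4).tolist())
print(camera_info("wrist"),get_ee_rot(),get_time_s())
E
```

```text
top [[401.3, 0.0, 321.9], [0.0, 401.3, 199.2], [0.0, 0.0, 1.0]] [[0.0072, -1.0, 0.0062], [-0.9952, -0.0078, -0.0972], [0.0972, -0.0055, -0.9952]] [-0.0307, 0.5331, 1.009]
side [[397.9, 0.0, 322.7], [0.0, 397.9, 204.7], [0.0, 0.0, 1.0]] [[0.9972, -0.0748, 0.0028], [-0.0465, -0.6486, -0.7597], [0.0587, 0.7574, -0.6503]] [-0.5168, 0.099, 1.0363]
{'intrinsics': array([[296.62923148,   0.        , 319.94451897],
       [  0.        , 296.62923148, 200.91900265],
       [  0.        ,   0.        ,   1.        ]]), 'hand_eye': array([[ 9.99998794e-01,  1.44997851e-03, -5.55918919e-04,
         7.90266413e-04],
       [-1.24043158e-03,  9.61217940e-01,  2.75787115e-01,
        -6.94846745e-02],
       [ 9.34244628e-04, -2.75786093e-01,  9.61218580e-01,
        -1.41921805e-01],
       [ 0.00000000e+00,  0.00000000e+00,  0.00000000e+00,
         1.00000000e+00]])} [-3.14143686e+00  9.09879389e-04  1.13198414e+00] 0.1
```

View pics/top0.png

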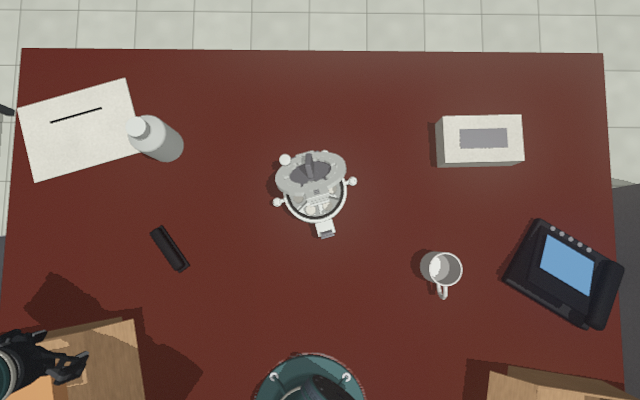

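View pics/side0.png

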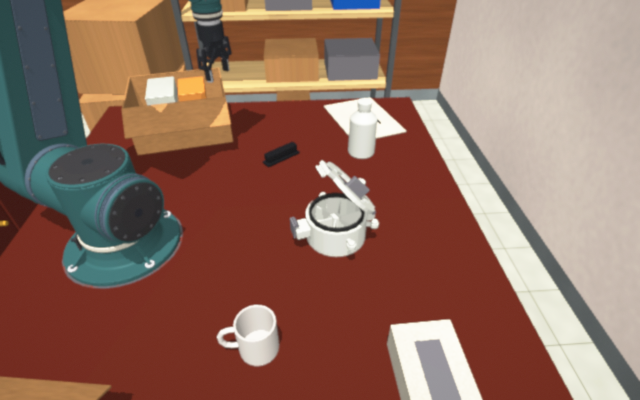

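```bash
python3 - <<'E'
import cv2,numpy as np
a=cv2.imread("pics/top0.png")[140:245,260:370]; b=cv2.imread("pics/side0.png")[150:260,280:390]
f=lambda i:cv2.resize(i,(400,400*i.shape[0]//i.shape[1]),interpolation=cv2.INTER_CUBIC)[:380]
cv2.imwrite("pics/crop0.png",np.hstack([f(a),f(b)]))
E
```

```text
(no output)
```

View pics/crop0.png

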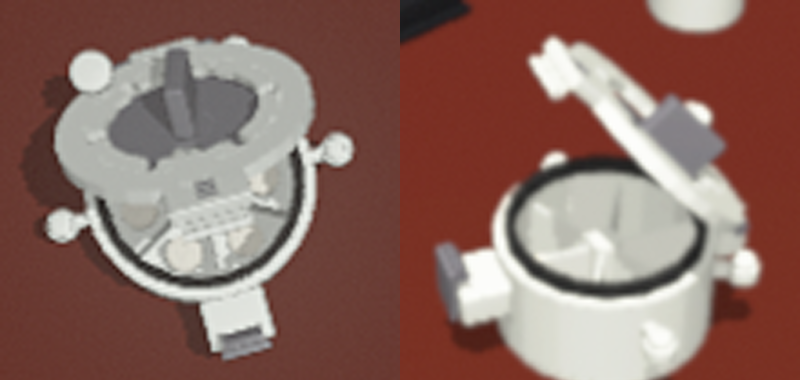

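```bash
cat >h.py <<'E'
from cell import *
import numpy as np,cv2
def ray(n,px):
    c=camera_info(n);R=np.array(c["R"]);t=np.array(c["t"])
    return -R.T@t, R.T@np.linalg.solve(c["intrinsics"],[px[0],px[1],1.])
def atz(n,px,z):
    o,d=ray(n,px);return o+d*(z-o[2])/d[2]
def proj(n,X):
    c=camera_info(n);p=np.array(c["intrinsics"])@(np.array(c["R"])@X+np.array(c["t"]));return p[:2]/p[2]
def wray(px,p,rot):
    from scipy.spatial.transform import Rotation as Ro
    c=camera_info("wrist");H=np.array(c["hand_eye"]);R=Ro.from_euler("xyz",rot).as_matrix()
    return R@H[:3,3]+p, R@H[:3,:3]@np.linalg.solve(c["intrinsics"],[px[0],px[1],1.])
E
python3 - <<'E'
from h import *
a=atz("top",(353.5,181),.066);b=atz("top",(277.9,201.9),.066);m=atz("top",(284.8,159.3),.122)
c=(a+b)/2;print(a,b,m,c,np.linalg.norm(a-b))
d=b-a;yaw=np.arctan2(-d[0],d[1]);print("yaw",yaw)
e=m-c;print("marker r, ang",np.hypot(e[0],e[1]),np.degrees(np.arctan2(e[1],e[0])-yaw))
# side check
print("side stud",(280+257/3.636,150+335/3.636),proj("side",a), proj("side",m))
ux=np.array([np.cos(yaw),np.sin(yaw),0])
for f in np.arange(.4,1.,.1):
    T=np.r_[c[:2],0]+ux*(.088-.182*np.cos(f)+.01*np.sin(f))+[0,0,.08+.182*np.sin(f)+.01*np.cos(f)]
    s=proj("side",T);t=proj("top",T);print(round(f,2),T,"sidecrop",(s-[280,150])*3.636+[400,0],"topcrop",(t-[260,140])*3.636)
E
```

```text
[ 0.57573123 -0.10492162  0.066     ] [0.52199539 0.08235803 0.066     ] [0.61802823 0.06203779 0.122     ] [ 0.54886331 -0.01128179  0.066     ] 0.19483636196661996
yaw 0.2794216938209263
marker r, ang 0.10079457935214614 30.660512491888152
side stud (350.68206820682065, 242.1342134213421) [350.09408044 242.50802289] [359.07116893 180.69139112]
0.4 [ 0.47606192 -0.03217057  0.16008475] sidecrop [494.46931316 161.81887475] topcrop [234.60019764 287.12179659]
0.5 [ 0.48453325 -0.02973991  0.17603127] sidecrop [506.90470501 139.53495279] topcrop [231.00444134 271.78622643]
0.6 [ 0.49449251 -0.02688232  0.19101829] sidecrop [521.87421484 117.55531319] topcrop [226.57018383 253.52517895]
0.7 [ 0.50584019 -0.02362635  0.20489604] sidecrop [539.23218662  96.18587293] topcrop [221.31994899 232.45719436]
0.8 [ 0.5184629  -0.02000453  0.21752588] sidecrop [558.78508     75.73363807] topcrop [215.29476241 208.76799648]
0.9 [ 0.53223453 -0.01605306  0.2287816 ] sidecrop [580.29369348  56.49892844] topcrop [208.55517288 182.71300275]
```

```bash
cat >>h.py <<'E'
from scipy.spatial.transform import Rotation as Ro
C=np.array([.54886,-.01128,0]);YAW=.2794
ux=np.array([np.cos(YAW),np.sin(YAW),0]);uy=np.array([-ux[1],ux[0],0]);uz=np.array([0,0,1.])
def tabp(f,r=.180,h=.01): # point at distance r from the hinge, h above the underside
    return C+ux*(.088-r*np.cos(f)+h*np.sin(f))+uz*(.08+r*np.sin(f)+h*np.cos(f))
def rot(tilt,jaw=uy):
    z=-(ux*np.sin(tilt)+uz*np.cos(tilt));return Ro.from_matrix(np.c_[jaw,np.cross(z,jaw),z]).as_euler("xyz")
def down(yaw): return [np.pi,0,yaw]
E
python3 - <<'E'
from h import *
for s in(1,-1):
  for k in(0,.5,.7,1):
    print(s,k,[None if (q:=solve_ik(tabp(f),rot(k*f,s*uy))) is None else np.round(q,2).tolist() for f in(1.05,.5,0)])
for y in (1.85+.35,1.85-.35,-.77,-1.29,-.94,-3.9):
    q=solve_ik(C+[0,0,.1],down(y));print(y,None if q is None else np.round(q,2))
E
```

```text
1 0 [[-0.16, 0.31, 0.05, 1.31, 0.0, -0.44], [-0.23, 0.22, -0.26, 1.09, 0.0, -0.51], [-0.26, 0.25, -0.48, 0.84, 0.0, -0.54]]
1 0.5 [[-0.07, 0.72, 0.62, 1.97, -0.17, -0.31], [-0.16, 0.39, -0.04, 1.36, -0.11, -0.43], [-0.26, 0.25, -0.48, 0.84, 0.0, -0.54]]
1 0.7 [None, [-0.14, 0.46, 0.04, 1.47, -0.14, -0.4], [-0.26, 0.25, -0.48, 0.84, 0.0, -0.54]]
1 1 [None, [-0.12, 0.57, 0.17, 1.63, -0.19, -0.35], [-0.26, 0.25, -0.48, 0.84, 0.0, -0.54]]
-1 0 [[-0.16, 0.31, 0.05, 1.31, 0.0, 2.7], [-0.23, 0.22, -0.26, 1.09, 0.0, 2.63], [-0.26, 0.25, -0.48, 0.84, 0.0, 2.61]]
-1 0.5 [[-0.07, 0.72, 0.62, 1.97, -0.17, 2.83], [-0.16, 0.39, -0.04, 1.36, -0.11, 2.71], [-0.26, 0.25, -0.48, 0.84, 0.0, 2.61]]
-1 0.7 [None, [-0.14, 0.46, 0.04, 1.47, -0.14, 2.74], [-0.26, 0.25, -0.48, 0.84, 0.0, 2.61]]
-1 1 [None, [-0.12, 0.57, 0.17, 1.63, -0.19, 2.79], [-0.26, 0.25, -0.48, 0.84, 0.0, 2.61]]
2.2 [-0.17  0.38 -0.25  0.94  0.   -0.8 ]
1.5 [-0.17  0.38 -0.25  0.94  0.   -0.1 ]
-0.77 [-0.17  0.38 -0.25  0.94  0.    2.17]
-1.29 [-0.17  0.38 -0.25  0.94  0.    2.69]
-0.94 [-0.17  0.38 -0.25  0.94  0.    2.34]
-3.9 [-0.17  0.38 -0.25  0.94  0.   -0.98]
```

```bash
python3 - <<'E'
from h import *
gripper_to(0.0)
p=tabp(1.05)+[0,0,.04]
movep(p,rot(.5)); print(get_time_s(),get_tool_pos(),get_force())
F0=get_force()
for f in (1.0,.8,.6,.4,.2,.09):
    hit=move_linear(tabp(f),rot(.5*f),vel=.12,stop_force=30); print(f,hit,np.round(get_force(),1),np.round(get_tool_pos()-tabp(f),4),round(get_time_s(),2))
    if hit: break
cv2.imwrite("pics/s1.png",cv2.resize(capture("side")[130:280,230:430,::-1],(800,600)))
E
```

```text
2.9917 [ 0.55563854 -0.00850637  0.28129743] [ 0.2298482  -0.26061869  0.167783  ]
1.0 False [-0.1 -0.2  0.5] [-0.0001  0.0004  0.0007] 3.52
0.8 False [ 0.2 -0.3  0.3] [0.0002 0.     0.0013] 3.97
0.6 False [ 0.1  0.9 -0.2] [0.0007 0.     0.0006] 4.42
0.4 False [ 0.7 -0.3 -0.3] [ 0.0008 -0.      0.0006] 4.87
0.2 False [ 0.8 -0.3  0.2] [ 0.0009 -0.0001  0.0007] 5.32
0.09 False [ 0.8  0.  -0.5] [ 0.0005 -0.0001  0.0007] 5.63
```

View pics/s1.png

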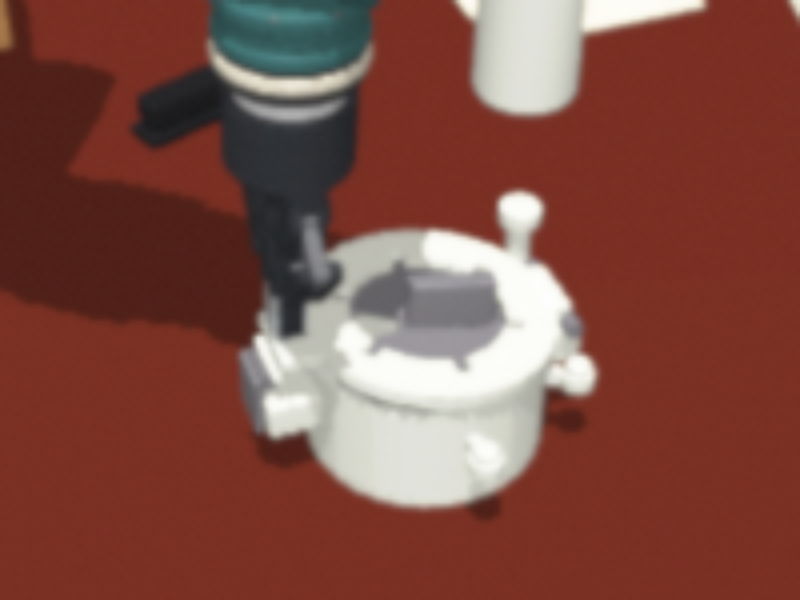

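Lid almost shut with the fingers on the tab (285,330); tall peg at (520,210) is the +30 boss. Now press it home.

```bash
python3 - <<'E'
from h import *
p=tabp(0); p[2]=.084
h=move_linear(p,rot(0),vel=.04,stop_force=35); print(h,get_force(),get_tool_pos(),get_time_s())
dwell(.2); print(get_force(),get_tool_pos())
move_linear(get_tool_pos()+[0,0,.02],vel=.1); dwell(.1)
# go above dial and look with wrist camera
move_linear(C+[0,0,.24]-.05*ux,down(YAW+np.pi/2),vel=.2)
print(get_tool_pos(),get_ee_rot(),get_time_s())
np.save("w.npy",np.r_[get_tool_pos(),get_ee_rot()])
a=capture("wrist");s=capture("side");cv2.imwrite("pics/side2.png",s[:,:,::-1]);cv2.imwrite("pics/w1.png",a[:,:,::-1])
b=cv2.resize(s[150:270,260:420,::-1],(640,480))
cv2.imwrite("pics/s2.png",b)
E
```

```text
True [-6.70463903  2.73266127 26.31230589] [ 0.46196137 -0.03684856  0.08948842] 6.1667
[-6.99241745  2.19787897 27.18484365] [ 0.46195872 -0.03683808  0.08948119]
[ 0.5002361  -0.02501255  0.23888632] [-3.14018486e+00 -7.04383832e-04  1.85019035e+00] 7.6667
```

View pics/w1.png

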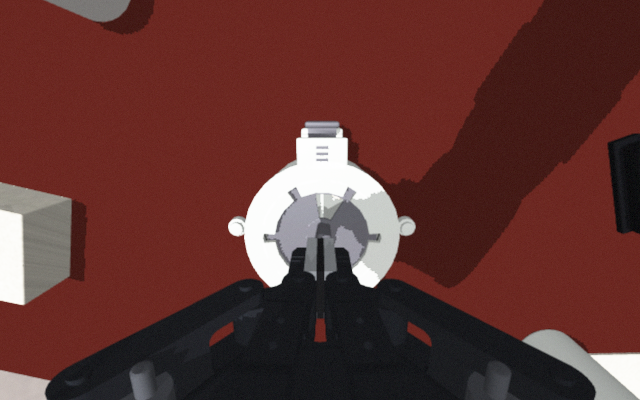

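View pics/s2.png

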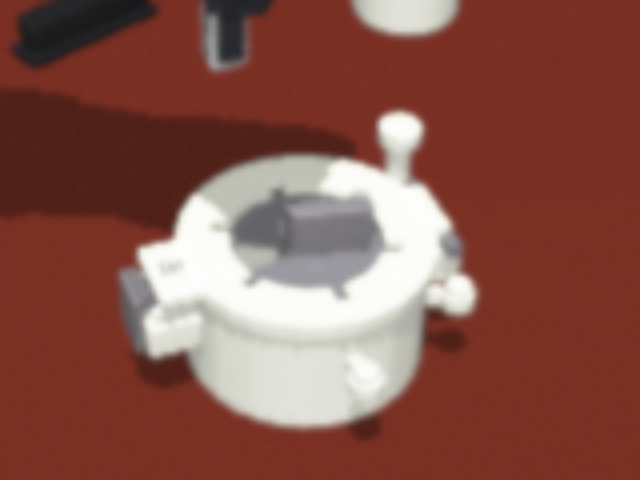

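Clip seems caught (lid flush, tool stopped at z 0.0895 under 27 N). The fingers hide most of the bar; one clearer look for its angle and height.

```bash
python3 - <<'E'
from h import *
gripper_to(0.45)
move_linear(C+[0,0,.22]+.03*ux,down(YAW+np.pi/2),vel=.2)
np.save("w2.npy",np.r_[get_tool_pos(),get_ee_rot()])
a=capture("wrist");cv2.imwrite("pics/w2full.png",a[:,:,::-1])
o,d=wray((320,200),get_tool_pos(),get_ee_rot())
# project C at z=.1
H=np.array(camera_info("wrist")["hand_eye"]);R=Ro.from_euler("xyz",get_ee_rot()).as_matrix()
Xc=H[:3,:3].T@(R.T@(C+[0,0,.1]-get_tool_pos())-H[:3,3]);u=np.array(camera_info("wrist")["intrinsics"])@Xc;u=u[:2]/u[2];print(u,get_time_s())
x0,y0=int(u[0])-80,max(0,int(u[1])-60);print(x0,y0)
cv2.imwrite("pics/w2.png",cv2.resize(a[y0:y0+120,x0:x0+160,::-1],(800,600),interpolation=cv2.INTER_CUBIC))
E
```

```text
[319.70440206 162.51274027] 8.825
239 102
```

View pics/w2.png

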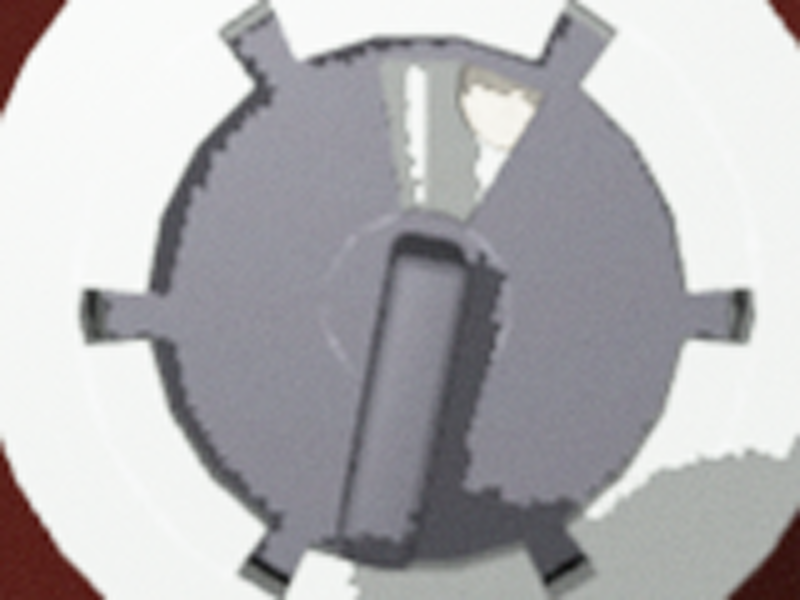

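```bash
python3 - <<'E'
from h import *
w=np.load("w2.npy")
def at(px,z):
    o,d=wray((239+px[0]/5,102+px[1]/5),w[:3],w[3:]);return o+d*(z-o[2])/d[2]
for z in(.115,.12,.125):
    f=at((431,258),z);r=at((380,543),z);v=f-r
    g=r+v*.75;print(z,"len",np.linalg.norm(v),"theta",np.arctan2(v[1],v[0])-YAW-np.pi,"grip",g[:2],"width",np.linalg.norm(at((368,400),z)-at((441,400),z)))
c=at((418,308),.09);print("ring c",c,"notch span",np.linalg.norm(at((82,315),.09)-at((752,315),.09)))
print(C)
E
```

```text
0.115 len 0.05024061184313424 theta -6.454858747590722 grip [ 0.55095569 -0.00807725] width 0.012399811962669979
0.12 len 0.0492222418698584 theta -6.4548587475907215 grip [ 0.55014844 -0.008353  ] width 0.012148469558312405
0.125 len 0.048203871896582665 theta -6.4548587475907215 grip [ 0.54934119 -0.00862876] width 0.011897127153954867
ring c [ 0.55067564 -0.00790355  0.09      ] notch span 0.12335873638912297
[ 0.54886 -0.01128  0.     ]
```

```bash
cat >>h.py <<'E'
A=np.array([.5505,-.0085,0]);TH0=-.172
def yw(th): return down(YAW+np.pi/2+th)
E
python3 - <<'E'
from h import *
gripper_to(0.4)
move_linear(A+[0,0,.14],yw(TH0),vel=.15); dwell(.1); print(get_force(),get_ee_rot())
h=move_linear(A+[0,0,.07],vel=.04,stop_force=5); zc=get_tool_pos()[2]; print(h,zc,get_force(),get_time_s())
move_linear(get_tool_pos()+[0,0,.010],vel=.06)
print(get_force())
gripper_to(0.0,45); dwell(.1); print("grip",get_width(),get_force(),get_torque(),get_tool_pos(),get_time_s())
s=capture("side");cv2.imwrite("pics/s3.png",cv2.resize(s[150:270,260:420,::-1],(640,480)))
E
```

```text
[ 0.2694952  -0.34081306  0.94348464] [3.13995389e+00 4.25949569e-04 1.67884204e+00]
True 0.07704036255365891 [-1.2528974   0.2906858   8.20340145] 11.2667
[ 0.23142541 -0.07393625 -0.66049995]
grip 0.15123545763357857 [-0.61254163 -0.66884993  0.42597233] [-0.02878682  0.15886542 -0.06711647] [ 0.55039381 -0.00849726  0.08691074] 11.9917
```

View pics/s3.png

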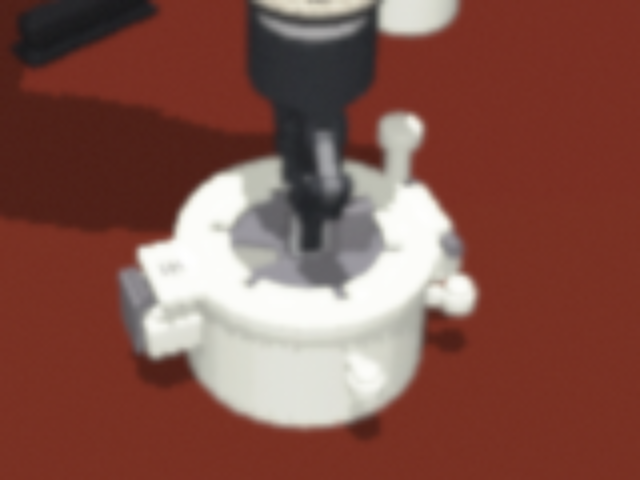

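The bar is gripped (about 13 mm, low side forces). Press and turn in monitored steps.

```bash
python3 - <<'E'
from h import *
z0=get_tool_pos()[2]
h=move_linear(A+[0,0,z0-.008],vel=.02,stop_force=12); p=get_tool_pos(); print(h,p[2]-z0,get_force(),get_time_s())
z=p[2]
q=A.copy()
for th in np.linspace(TH0,-2.618,9)[1:]:
    h=move_linear([q[0],q[1],z],yw(th),vel=.05,stop_force=30)
    F=get_force();print(round(th,2),h,np.round(F,1),round(get_torque()[2],2),np.round(get_tool_pos()-[q[0],q[1],z],4),round(get_ee_rot()[2]-YAW-np.pi/2,3),round(get_width(),3),round(get_time_s(),1))
    if h: break
E
```

```text
True -0.004700559228587656 [-1.41614618  0.36457918 10.33056914] 12.3833
-0.48 False [-2.6  1.6  9.5] -0.07 [0.     0.0002 0.0005] -0.478 0.153 12.8
-0.78 False [-1.8  3.8  9.6] -0.0 [0.0001 0.0004 0.0005] -0.784 0.157 13.3
-1.09 False [-2.2  5.5  9.5] -0.07 [0.0002 0.0006 0.0005] -1.089 0.153 13.8
-1.39 False [-1.4  5.1 10.1] -0.01 [0.0005 0.0007 0.0006] -1.395 0.155 14.2
-1.7 False [-0.2  6.3  9.6] -0.01 [0.0007 0.0008 0.0006] -1.701 0.154 14.7
-2.01 False [1.6 6.7 9.7] -0.04 [0.001  0.0007 0.0007] -2.006 0.158 15.1
-2.31 False [2.1 6.  9.1] -0.08 [0.0012 0.0007 0.0008] -2.312 0.151 15.6
-2.62 False [3.  5.8 9.5] -0.06 [0.0014 0.0005 0.0009] -2.618 0.149 16.1
```

```bash
python3 - <<'E'
from h import *
p=get_tool_pos()
h=move_linear(p+[0,0,.0065],vel=.03,stop_force=13);print(h,get_tool_pos()-p,get_force(),get_torque()[2])
# gentle wiggle: torque shows whether the tooth sits in the notch
gripper_to(0.4);dwell(.2)
move_linear(get_tool_pos()+[0,0,.10],vel=.15)
move_linear([*(A+.03*ux+[0,0,.22])],down(YAW+np.pi/2),vel=.2)
print(get_force(),get_time_s())
np.save("w3.npy",np.r_[get_tool_pos(),get_ee_rot()])
a=capture("wrist");s=capture("side")
cv2.imwrite("pics/w3full.png",a[:,:,::-1])
cv2.imwrite("pics/w3.png",np.hstack([cv2.resize(a[102:222,239:399,::-1],(480,360)),cv2.resize(s[150:270,260:367,::-1],(320,360))]))
E
```

```text
False [1.05698524e-04 8.73211222e-05 6.66770466e-03] [-0.30520466  0.9947191   4.28426114] -0.040366682093534244
[-0.28271905 -0.39025686  0.34600058] 20.5667
```

View pics/w3.png

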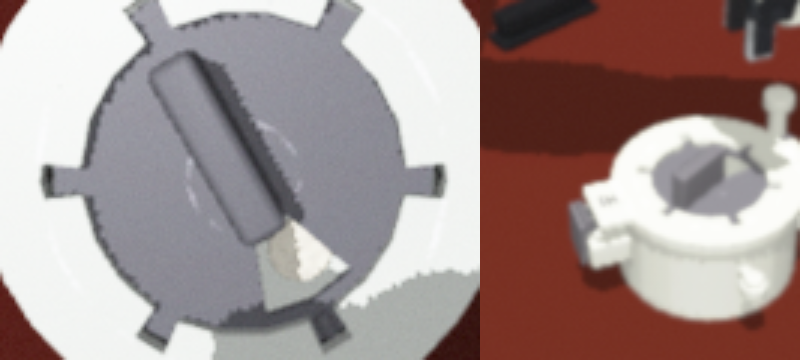

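```bash
python3 - <<'E'
from h import *
w=np.load("w3.npy")
def at(px,z):
    o,d=wray((239+px[0]/3,102+px[1]/3),w[:3],w[3:]);return o+d*(z-o[2])/d[2]
v=at((265,232),.122)-at((171,63),.122);print("dial dir deg in tub",np.degrees(np.arctan2(v[1],v[0])-YAW))
print(get_force(),get_time_s());job_done()
E
```

```text
dial dir deg in tub 28.980859637095552
[-0.32430081 -0.30771624  0.15189738] 20.6667
the job is handed in; nothing more can be done
```

I shut the lid, turned the dial to the compartment at the tall peg (the +30° boss), let it spring up and handed the job in at about 20.7 s. The hand-in reported no verdict.

- **Lid:** I pushed the tab until the tool stopped at z 0.0895 m under about 27 N. Fully shut is 0.090 m. In the later pictures the lid is still flush after I let go. I could not read the clip or lid joints directly.
- **Dial:** I gripped the bar, pressed it to its stop and turned it from about -0.17 to -2.618 rad. Side forces stayed under 7 N and there was no sign of slipping.
- **Lock:** When I raised the dial 6.7 mm it still pushed up on the tool with about 4 N. A tooth still riding under the ring would have stopped it sooner, so I take it as seated in the notch. This is my inference, not a direct reading of the plunger.
- **Final check:** The last wrist picture shows the opening at about 29° in the tub frame against a target of 30°. That is roughly 2 mm at the peg, within the 10 mm limit. The arm was clear of everything, with about 0.3 N per axis on the tool, which is noise level.
- **Other objects:** The arm never went near the jug, carton, mug or stapler, but I did not measure their positions again at the end.

No check failed. The wrist picture put the dial axis about 3 mm from the first overhead estimate, and I used the wrist value.

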